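# Nest the melting crucibles on the soldering hearth

### The job

Put the three clay crucibles away as one nested stack in the middle of the soldering hearth's floor: the tallest standing on the hearth, the middle-height one fully home inside it, and the shortest fully home inside that, all upright. The clay is brittle, so lower each one in gently rather than dropping or forcing it; do not tip the crucibles over, knock the third hand, or disturb the jar, the porcelain cup and the steel block that stand among them.

Things in the scene. Friction and masses are not known exactly. Their poses are not given: they have to be found in the camera images.
- crucible_tall: Tallest of three loose, like-shaped buff-clay crucibles: 100 mm high, cone from 33 mm across at the base to an upright collar at the mouth, 66 mm across and 30 mm high; mouth 60 mm inside, wall 3 mm, body under the collar 56 mm. About 0.17 kg. Starts upright on the table. Origin: centre of the underside, z up its axis. 
- crucible_middle: Middle of three loose, like-shaped buff-clay crucibles: 82 mm high, cone from 39 mm across at the base to an upright collar at the mouth, 66 mm across and 30 mm high; mouth 60 mm inside, wall 3 mm, body under the collar 56 mm. About 0.15 kg. Starts upright on the table. Origin: centre of the underside, z up its axis. Home in the tallest: collar on its rim, origin 48 mm above the tallest's.
- crucible_short: Shortest of three loose, like-shaped buff-clay crucibles: 64 mm high, cone from 45 mm across at the base to an upright collar at the mouth, 66 mm across and 30 mm high; mouth 60 mm inside, wall 3 mm, body under the collar 56 mm. About 0.13 kg. Starts upright on the table. Origin: centre of the underside, z up its axis. Home in the middle: collar on its rim, origin 48 mm above the middle's.
- hearth: Fixed soldering hearth of pale fire brick: slab 120 (x) x 140 (y) x 25 mm high, with an upright brick 25 mm thick along its whole +y edge (y from +45 to +70 mm), its top 120 mm above the table. Origin: centre of the slab's underside on the table; position and yaw vary.
- hearth_spot (a point): Middle of the hearth's free floor, on the slab's top face 25 mm above the table, 57 mm from the upright brick; axes as the hearth's (y points at the upright brick).
- third_hand: Fixed steel third hand (soldering stand), not to be touched: round base 80 mm across and 18 mm high, thin rod up to 223 mm above the table, with a crossbar and tweezer end near the top reaching up to 50 mm from the rod. Origin: centre of the base's underside; position and yaw vary.
- flux_jar: Amber glass jar with a dark lid, 52 mm across, 95 mm high, 0.30 kg. Bystander; stands upright, loose, about 66 to 76 mm (centre to centre) from the tallest crucible, on any side. Origin: centre of its underside.
- pickle_cup: White porcelain cup without a handle, 56 mm across, 75 mm high, 0.22 kg. Bystander; stands upright, loose, about 68 to 78 mm (centre to centre) from the middle crucible, on any side. Origin: centre of its underside.
- dapping_block: Steel dapping block, a 50 mm cube with round hollows, 0.8 kg, at any yaw. Bystander; stands upright, loose, about 72 to 82 mm (centre to centre) from the shortest crucible, on any side. Origin: centre of its underside.
Not all that is in view belongs to the job. Leave any green look-alike of the crucible_middle alone.

How it is judged:
By the outcome, as a careful person would: the job done as asked, in the order asked, and still so for the second after the job is handed in, with the robot touching nothing.
It also fails if it takes over 72 s, if anything falls off the work surface, if the arm or the gripper's body presses on something with over 40 N, if the wrist force passes 120 N, or if a joint passes its speed limit or range.

### The arm

A 6-joint arm with a two-finger parallel gripper is mounted at the origin on the work surface. World frame = base frame: x ahead of the robot, y to its left, z up, the work surface at z = 0. Lengths are in m, angles in rad, forces in N, time in s.
With the tool pointing down it reaches from about 0.4 to 0.825 m from the base axis. Payload 7 kg.
Tool frame: the origin (TCP) lies at the very end of the fingers, on their centre line; the grasp point (between the pads) lies 19 mm behind it; z points along the fingers, y is the line along which they close (so a half turn about z gives the same grasp; the last joint's range is limited). The gripper opens to 88 mm and grips with 3 to 60 N. Pads are 19 mm wide; open, the fingers measure 130 mm over their backs; the gripper's body (78 mm by 193 mm) begins 47 mm behind the grasp point.
Start: joints at [1.395, 0.359, 0.012, 0, -1.224, -0.288], TCP at [0.302, 0.604, 0.227] pointing down, gripper open.
Joint ranges: [-3.07, 3.07], [-1.43, 2.12], [-1.02, 1.25], [-3.03, 1.67], [-3.05, -0], [-3.03, 3.03]. Speed limits (rad/s): [2.39, 2.39, 3.01, 3.14, 3.14, 3.14].

### API

Orientations are given as [roll, pitch, yaw] about the fixed x, y, z axes, in that order (R = Rz(yaw) Ry(pitch) Rx(roll)).
In Python, from station import * gives the robot as it stands.
- The arm moves only by the tool servo_tool, never from a script. Its argument "moves" is a list of rows, each an object of numbers: "jaw": the opening, from 0 (shut) to 1 (fully open); "dx", "dy", "dz": the shift along the world's x, y, z in m; "roll": the turn about the world's z in degrees. A call has exactly 10 rows; each row shifts and turns the commanded pose from where the row before left it; what a row does not reach is not made up. A row lasts 1/8 s, in which the tool goes at most 62.5 mm and 10.7 degrees, less where a joint would pass 70% of its speed; a pose out of reach is approached as far as the arm can. A call with a gripper value outside its range is refused whole. The fingers move at their own pace and stop on an object; "newtons" is the grip in N (left out, the last holds). Time passes only in rows, so rows that do not move let the fingers close, or fill a call up. It gives the time, the measured TCP pose, the force, the opening and the grip force at its end, in the units of the state.
- get_state(): the state, without advancing time (a new reading comes with each control period).
- grab_frame(name): name is "scene" or "top" or "wrist"; returns (picture, depth): 400x640x3 uint8, red, green, blue; 400x640 float32, m along the optical axis (not along the pixel's ray), 0 where there is no reading.
- calibration(name): a dict with "intrinsics" (3x3 intrinsics, pixels), "R" (3x3) and "t" (3): a world point X has camera coordinates R X + t. Camera axes: x right, y down, z forward; pixel columns grow to the right and rows downward; lengths in m; the calibration is good to about 2 mm. A picture is of the moment at which its call begins: read the wrist's pose just before it. calibration takes no time and is no camera call; for the wrist camera it gives the pose at the moment of the call.
- job_done(): hands the job in; it is judged then, once.
The state is a dict: "t": time; "q": joint angles; "qd": joint speeds; "joint_efforts": joint torques, N m; "eef_pos": TCP position; "ee_rot": TCP orientation; "force": force on the tool from outside, world axes, zero at the start; "moment": the same for the moment, N m; "width": finger opening in m; "gripper_force": force on a finger pad.
Only numpy, scipy, OpenCV 4.12 (cv2) and the standard library are available. Lean on these libraries where they do the work, as an engineer would, in place of code of your own. Each camera call takes 0.05 s, during which the arm holds its last target. There are 200 camera calls.

## Working session

There is one attempt and no reset: what is moved stays moved. The work goes in short steps, Python scripts to look and compute and a tool call to move; the robot and the scene stay as the last step left them, time stands still between calls to the robot, and variables do not carry over. Pictures are saved under pics/ and viewed, at most 10 in all, crops included, and the job is handed in when it is done.

Besides the shell and the picture viewer there is one more tool, called after ">>>" as name(argument=value, ...), one argument or row to a line, values as JSON. servo_tool: Moves the arm, as the interface text tells. Its arguments: {"type":"object","properties":{"moves":{"type":"array","items":{"type":"object","properties":{"jaw":{"type":"number"},"dx":{"type":"number"},"dy":{"type":"number"},"dz":{"type":"number"},"roll":{"type":"number"}}}},"newtons":{"type":"number"}},"required":["moves"]}

```bash
mkdir -p pics; python3 - <<'E'
from station import *
import cv2,numpy as np
for n in("scene","top"):
    p,d=grab_frame(n); cv2.imwrite(f"pics/{n}0.png",p[...,::-1]); np.savez(f"{n}0.npz",p=p,d=d)
    c=calibration(n); print(n,c["intrinsics"].round(1).tolist(),c["R"].round(3).tolist(),c["t"].round(3).tolist())
s=get_state();print(s)
E
```

```text
scene [[377.1, 0.0, 311.5], [0.0, 377.1, 205.0], [0.0, 0.0, 1.0]] [[0.528, 0.849, 0.013], [0.561, -0.337, -0.756], [-0.638, 0.406, -0.654]] [-0.325, -0.26, 1.292]
top [[422.7, 0.0, 314.4], [0.0, 422.7, 194.9], [0.0, 0.0, 1.0]] [[0.012, -1.0, 0.007], [-0.998, -0.013, -0.062], [0.062, -0.006, -0.998]] [0.015, 0.56, 1.078]
{'t': 0.1, 'q': array([ 1.39509861e+00,  3.59290015e-01,  1.11659212e-02, -3.12282930e-04,
       -1.22411174e+00, -2.88091142e-01]), 'qd': array([-0.00075876, -0.00123508,  0.00176343,  0.00072367, -0.00117902,
       -0.00074444]), 'joint_efforts': array([-9.62793092e-04, -5.84160590e+01,  2.93751991e+01,  7.01553985e+00,
        1.02136118e-02, -5.91985963e-05]), 'eef_pos': array([0.30178741, 0.60329119, 0.22573876]), 'ee_rot': array([ 3.14012905e+00, -1.27548347e-04, -4.63895089e-01]), 'force': array([ 1.00184267,  0.62027982, -0.80065378]), 'moment': array([0.00624867, 0.00229668, 0.03597572]), 'gripper_force': 0.0, 'width': 0.08793928996832909}
```

View pics/top0.png

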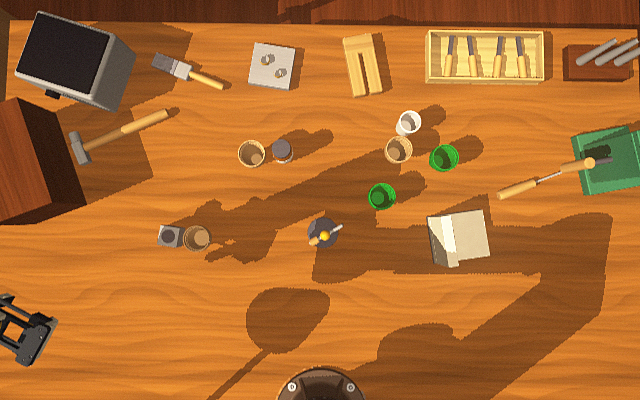

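View pics/scene0.png

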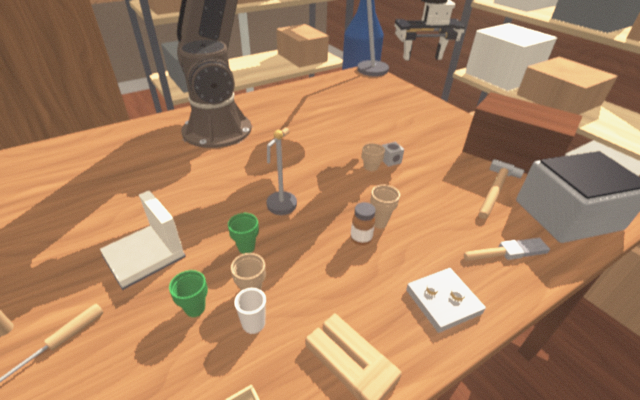

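The top view shows tall at (251,153) with the jar at (282,151), and middle at (398,150) with the white cup at (408,122). Short is at (197,237) with the block at (170,236), the hearth at (459,238) with its brick on the left side, and the third hand at (322,233). The two green look-alikes at (444,157) and (382,196) are not mine, and the three buff ones are. I'll measure next.

```bash
cat > h.py <<'E'
import numpy as np,cv2
def cloud(d,c):
    K,R,t=c["intrinsics"],c["R"],c["t"]; v,u=np.indices(d.shape)
    P=np.stack([(u-K[0,2])/K[0,0]*d,(v-K[1,2])/K[1,1]*d,d],-1)
    W=(P-t)@R; W[d<=0]=np.nan; return W
def circ(p):
    A=np.c_[2*p,np.ones(len(p))]; s=np.linalg.lstsq(A,(p**2).sum(1),rcond=None)[0]
    return s[0],s[1],np.sqrt(s[2]+s[0]**2+s[1]**2)
E
python3 - <<'E'
from station import *
from h import *
Z={n:np.load(n+"0.npz") for n in("top","scene")}
W={n:cloud(Z[n]["d"],calibration(n)) for n in Z}
px=dict(tall=(251,153),jar=(282,151),middle=(398,150),cup=(408,122),short=(197,237),block=(170,236),g1=(444,157),g2=(382,196),third=(322,233))
c=calibration("top")
Kinv=np.linalg.inv(c["intrinsics"]); o=-c["R"].T@c["t"]
print("table z",[np.nanmedian(W["top"][a:a+8,b:b+8,2]).round(4) for a,b in((300,120),(180,300),(330,560))])
for k,(u,v) in px.items():
    r=c["R"].T@Kinv@[u,v,1]; g=(o+r*(0.08-o[2])/r[2])[:2]
    for n in W:
        w=W[n].reshape(-1,3); col=Z[n]["p"].reshape(-1,3).astype(int)
        m=(np.hypot(*(w[:,:2]-g).T)<.045)&(w[:,2]>.02); q=w[m]
        if len(q)<10: print(k,n,"few");continue
        top=np.percentile(q[:,2],95); e=q[(q[:,2]>top-.006)&(q[:,2]<top+.01)]
        print(k,n,"g",g.round(3),"n",len(q),"ztop",top.round(4),"circ",np.round(circ(e[:,:2]),4),len(e), "xyrange",q[:,:2].min(0).round(3),q[:,:2].max(0).round(3))
m=(W["top"][...,0]>0)
# hearth
w=W["top"][190:280,415:505].reshape(-1,3)
for lo,hi in((.018,.032),(.11,.13)):
    q=w[(w[:,2]>lo)&(w[:,2]<hi)]; b=cv2.minAreaRect(q[:,:2].astype(np.float32)*1000)
    print("hearth",np.median(q[:,2]).round(4),len(q),b,cv2.boxPoints(b).round(0).tolist())
E
```

```text
table z [np.float64(-0.0016), np.float64(-0.0006), np.float64(-0.0008)]
tall top g [0.657 0.179] n 500 ztop 0.1003 circ [0.6547 0.1763 0.0312] 117 xyrange [0.622 0.144] [0.686 0.208]
tall scene g [0.657 0.179] n 827 ztop 0.0988 circ [0.6559 0.1751 0.0313] 179 xyrange [0.623 0.142] [0.689 0.208]
jar top g [0.663 0.103] n 425 ztop 0.0978 circ [0.6669 0.1118 0.0183] 260 xyrange [0.643 0.08 ] [0.691 0.148]
jar scene g [0.663 0.103] n 840 ztop 0.0952 circ [0.6677 0.1144 0.0222] 276 xyrange [0.646 0.078] [0.696 0.148]
middle top g [ 0.669 -0.182] n 450 ztop 0.0822 circ [ 0.6731 -0.1839  0.0314] 111 xyrange [ 0.641 -0.217] [ 0.705 -0.151]
middle scene g [ 0.669 -0.182] n 1038 ztop 0.0811 circ [ 0.6742 -0.1848  0.0312] 238 xyrange [ 0.641 -0.218] [ 0.707 -0.152]
cup top g [ 0.74  -0.207] n 397 ztop 0.0776 circ [ 0.7355 -0.2087  0.0298] 135 xyrange [ 0.695 -0.238] [ 0.772 -0.181]
cup scene g [ 0.74  -0.207] n 1155 ztop 0.0756 circ [ 0.7357 -0.2087  0.0306] 319 xyrange [ 0.695 -0.24 ] [ 0.773 -0.177]
short top g [0.45  0.306] n 396 ztop 0.0647 circ [0.447  0.3133 0.0312] 123 xyrange [0.415 0.2
[... 738 characters left out ...]
n 882 ztop 0.0807 circ [ 0.5573 -0.1434  0.0314] 191 xyrange [ 0.524 -0.176] [ 0.591 -0.111]
third top g [0.463 0.003] n 269 ztop 0.2215 circ [0.4648 0.0005 0.0071] 69 xyrange [ 0.426 -0.037] [0.498 0.037]
third scene g [0.463 0.003] n 458 ztop 0.2182 circ [0.4624 0.0024 0.0114] 57 xyrange [ 0.444 -0.035] [0.488 0.033]
hearth 0.0245 1641 ((484.2012634277344, -380.5182189941406), (159.91403198242188, 207.15170288085938), 9.093615531921387) [[389.0, -291.0], [422.0, -495.0], [580.0, -470.0], [547.0, -266.0]]
hearth 0.119 586 ((450.5195617675781, -294.27667236328125), (119.67796325683594, 26.51001739501953), 9.077558517456055) [[389.0, -291.0], [394.0, -317.0], [512.0, -298.0], [508.0, -272.0]]
```

```bash
python3 - <<'E'
from station import *
from h import *
Z=np.load("top0.npz"); W=cloud(Z["d"],calibration("top"))
w=W[150:300,405:520].reshape(-1,3)
a=np.radians(9.08); X=np.array([np.cos(a),np.sin(a)]);Y=np.array([-X[1],X[0]])
b=np.array([.4505,-.2943]); sp=b-.07*Y; print("spot from brick",sp)
q=w[(abs(w[:,2]-.0245)<.006)&(np.hypot(*(w[:,:2]-sp).T)<.12)]; lx=(q[:,:2]-sp)@X; ly=(q[:,:2]-sp)@Y
print("floor x,y pct",np.percentile(lx,[1,5,50,95,99]).round(4),np.percentile(ly,[1,5,50,95,99]).round(4),len(q))
Zs=np.load("scene0.npz"); Ws=cloud(Zs["d"],calibration("scene")).reshape(-1,3)
q=Ws[(abs(Ws[:,2]-.024)<.005)&(np.hypot(*(Ws[:,:2]-sp).T)<.09)]
bx=cv2.minAreaRect((q[:,:2]*1000).astype(np.float32)); print("scene floor",np.median(q[:,2]),bx, np.percentile((q[:,:2]-sp)@X,[2,98]),np.percentile((q[:,:2]-sp)@Y,[2,98]))
for k,g,z in(("jar",(.665,.102),.095),("cup",(.739,-.209),.075),("block",(.452,.388),.05)):
  for n,w in(("top",W.reshape(-1,3)),("scene",Ws)):
    q=w[(abs(w[:,2]-z)<.006)&(np.hypot(*(w[:,:2]-g).T)<.038)]
    print(k,n,len(q),(q.min(0)+q.max(0))[:2]/2,np.ptp(q,axis=0)[:2])
p=Z["p"][110:260,140:470]; cv2.imwrite("pics/crop.png",cv2.resize(p[...,::-1],(792,360),interpolation=cv2.INTER_CUBIC))
E
```

```text
spot from brick [ 0.46154694 -0.36342283]
floor x,y pct [-0.0586 -0.0539  0.0004  0.0546  0.0591] [-0.0563 -0.0528 -0.0135  0.026   0.0823] 1578
scene floor 0.023865677128596878 ((461.65118408203125, -359.00616455078125), (124.40950775146484, 125.7639389038086), 9.620684623718262) [-0.05651112  0.05993939] [-0.05606875  0.05642934]
jar top 278 [0.66839634 0.10498781] [0.04435067 0.04390932]
jar scene 245 [0.66989154 0.10499911] [0.04500074 0.04878606]
cup top 126 [ 0.73728209 -0.21203611] [0.06996647 0.05274252]
cup scene 255 [ 0.73743303 -0.21311859] [0.07085791 0.05457792]
block top 402 [0.45159901 0.38589556] [0.052258   0.05493988]
block scene 169 [0.45358103 0.38693068] [0.05380456 0.05797365]
```

View pics/crop.png

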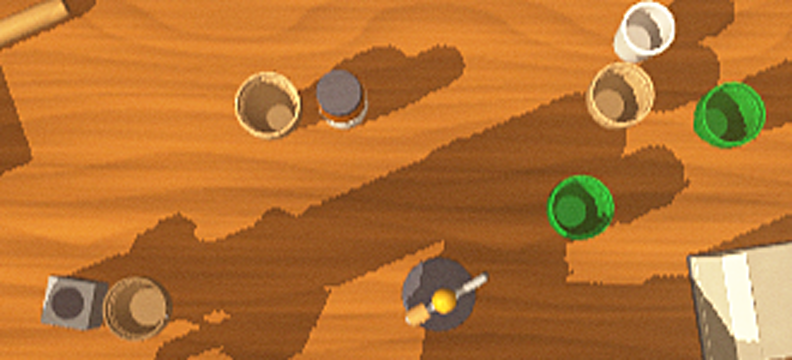

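The crop confirms the three buff crucibles: tall at crop (267,104) beside the jar, middle at (620,95) beside the cup, and short at (137,308) beside the block. The green ones at (728,115) and (580,207) stay put. Measured heights of 100, 82 and 64 mm match, so I'll go for the tall one first.

>>> servo_tool(
  moves=[
    {"dx": 0.0353,"dy": -0.0428,"roll": -5.4,"jaw": 1},
    {"dx": 0.0353,"dy": -0.0428,"roll": -5.4,"jaw": 1},
    {"dx": 0.0353,"dy": -0.0428,"roll": -5.4,"jaw": 1},
    {"dx": 0.0353,"dy": -0.0428,"roll": -5.4,"jaw": 1},
    {"dx": 0.0353,"dy": -0.0428,"roll": -5.4,"jaw": 1},
    {"dx": 0.0353,"dy": -0.0428,"roll": -5.4,"jaw": 1},
    {"dx": 0.0353,"dy": -0.0428,"roll": -5.4,"jaw": 1},
    {"dx": 0.0353,"dy": -0.0428,"roll": -5.4,"jaw": 1},
    {"dx": 0.0353,"dy": -0.0428,"roll": -5.4,"jaw": 1},
    {"dx": 0.0353,"dy": -0.0428,"roll": -5.4,"jaw": 1},
  ],
  newtons=10,
)

```text
$.moves[0]: bad value
```

>>> servo_tool(
  moves=[
    {"dx": 0.0353,"dy": -0.0428,"dz": 0.0,"roll": -5.4,"jaw": 1.0},
    {"dx": 0.0353,"dy": -0.0428,"dz": 0.0,"roll": -5.4,"jaw": 1.0},
    {"dx": 0.0353,"dy": -0.0428,"dz": 0.0,"roll": -5.4,"jaw": 1.0},
    {"dx": 0.0353,"dy": -0.0428,"dz": 0.0,"roll": -5.4,"jaw": 1.0},
    {"dx": 0.0353,"dy": -0.0428,"dz": 0.0,"roll": -5.4,"jaw": 1.0},
    {"dx": 0.0353,"dy": -0.0428,"dz": 0.0,"roll": -5.4,"jaw": 1.0},
    {"dx": 0.0353,"dy": -0.0428,"dz": 0.0,"roll": -5.4,"jaw": 1.0},
    {"dx": 0.0353,"dy": -0.0428,"dz": 0.0,"roll": -5.4,"jaw": 1.0},
    {"dx": 0.0353,"dy": -0.0428,"dz": 0.0,"roll": -5.4,"jaw": 1.0},
    {"dx": 0.0353,"dy": -0.0428,"dz": 0.0,"roll": -5.4,"jaw": 1.0},
  ],
  newtons=10,
)

```text
t: 1.35
eef_pos: [0.6558, 0.1741, 0.2262]
ee_rot: [3.141, -0.0, -1.409]
force: [0.8, 1.2, 0.3]
width: 0.0875
gripper_force: 0.0
```

>>> servo_tool(
  moves=[
    {"dx": 0.0,"dy": 0.0015,"dz": -0.03,"roll": 0.0,"jaw": 1.0},
    {"dx": 0.0,"dy": 0.0,"dz": -0.04,"roll": 0.0,"jaw": 1.0},
    {"dx": 0.0,"dy": 0.0,"dz": -0.04,"roll": 0.0,"jaw": 1.0},
    {"dx": 0.0,"dy": 0.0,"dz": -0.03,"roll": 0.0,"jaw": 1.0},
    {"dx": 0.0,"dy": 0.0,"dz": -0.02,"roll": 0.0,"jaw": 1.0},
    {"dx": 0.0,"dy": 0.0,"dz": 0.0,"roll": 0.0,"jaw": 1.0},
    {"dx": 0.0,"dy": 0.0,"dz": 0.0,"roll": 0.0,"jaw": 0.6},
    {"dx": 0.0,"dy": 0.0,"dz": 0.0,"roll": 0.0,"jaw": 0.6},
    {"dx": 0.0,"dy": 0.0,"dz": 0.0,"roll": 0.0,"jaw": 0.6},
    {"dx": 0.0,"dy": 0.0,"dz": 0.0,"roll": 0.0,"jaw": 0.6},
  ],
  newtons=12,
)

```text
t: 2.6
eef_pos: [0.6554, 0.1774, 0.0676]
ee_rot: [-3.14, 0.0, -1.406]
force: [-2.1, 0.2, 4.8]
width: 0.0669
gripper_force: 12.0
```

>>> servo_tool(
  moves=[
    {"dx": 0.0,"dy": 0.0,"dz": 0.02,"roll": 0.0,"jaw": 0.6},
    {"dx": 0.0,"dy": 0.0,"dz": 0.04,"roll": 0.0,"jaw": 0.6},
    {"dx": 0.0,"dy": 0.0,"dz": 0.05,"roll": 0.0,"jaw": 0.6},
    {"dx": 0.0,"dy": 0.0,"dz": 0.05,"roll": 0.0,"jaw": 0.6},
    {"dx": 0.0,"dy": -0.01,"dz": 0.04,"roll": 0.0,"jaw": 0.6},
    {"dx": -0.005,"dy": -0.02,"dz": 0.0,"roll": 0.0,"jaw": 0.6},
    {"dx": -0.01,"dy": -0.04,"dz": 0.0,"roll": 0.0,"jaw": 0.6},
    {"dx": -0.015,"dy": -0.045,"dz": 0.0,"roll": 0.0,"jaw": 0.6},
    {"dx": -0.015,"dy": -0.045,"dz": 0.0,"roll": 0.0,"jaw": 0.6},
    {"dx": -0.015,"dy": -0.045,"dz": 0.0,"roll": 0.0,"jaw": 0.6},
  ],
)

```text
t: 3.85
eef_pos: [0.5934, -0.0294, 0.2652]
ee_rot: [3.14, 0.0, -1.406]
force: [1.0, 0.4, -0.9]
width: 0.067
gripper_force: 12.0
```

>>> servo_tool(
  moves=[
    {"dx": -0.015,"dy": -0.045,"dz": 0.0,"roll": 0.0,"jaw": 0.6},
    {"dx": -0.015,"dy": -0.045,"dz": 0.0,"roll": 0.0,"jaw": 0.6},
    {"dx": -0.015,"dy": -0.045,"dz": 0.0,"roll": 0.0,"jaw": 0.6},
    {"dx": -0.02,"dy": -0.045,"dz": 0.0,"roll": 0.0,"jaw": 0.6},
    {"dx": -0.02,"dy": -0.045,"dz": 0.0,"roll": 0.0,"jaw": 0.6},
    {"dx": -0.02,"dy": -0.04,"dz": 0.0,"roll": 0.0,"jaw": 0.6},
    {"dx": -0.015,"dy": -0.04,"dz": 0.0,"roll": 0.0,"jaw": 0.6},
    {"dx": -0.01,"dy": -0.03,"dz": 0.0,"roll": 0.0,"jaw": 0.6},
    {"dx": 0.0,"dy": 0.0,"dz": 0.0,"roll": 0.0,"jaw": 0.6},
    {"dx": 0.0,"dy": 0.0,"dz": 0.0,"roll": 0.0,"jaw": 0.6},
  ],
)

```text
t: 5.1
eef_pos: [0.4643, -0.3626, 0.2656]
ee_rot: [3.141, 0.001, -1.407]
force: [0.8, 0.7, -1.4]
width: 0.0671
gripper_force: 12.0
```

```bash
cat > held.py <<'E'
# measure a held crucible from the scene camera: side surface below the fingers
from station import *
from h import *
import sys
zc=float(sys.argv[1]); name=sys.argv[2]  # height of crucible
s=get_state(); T=s["eef_pos"]; p,d=grab_frame("scene"); W=cloud(d,calibration("scene"))
cv2.imwrite(f"pics/{name}.png",p[...,::-1])
w=W.reshape(-1,3); m=(np.hypot(*(w[:,:2]-T[:2]).T)<.045)&(w[:,2]<T[2]+.04)&(w[:,2]>T[2]-.11)
c=p.reshape(-1,3).astype(int); buff=(c[:,0]>90)&(c[:,0]-c[:,2]>25)&(c[:,0]-c[:,2]<110)
q=w[m&buff]; print("T",T.round(4),"n",len(q),"z range",np.percentile(q[:,2],[1,99]).round(4))
zt=T[2]+.019
for lo,hi in((T[2]-.009,T[2]+.032),):
    e=q[(q[:,2]>lo)&(q[:,2]<hi)]; r=np.hypot(*(e[:,:2]-T[:2]).T)
    from scipy.optimize import least_squares
    f=least_squares(lambda x:np.hypot(e[:,0]-x[0],e[:,1]-x[1])-.033,T[:2],loss="soft_l1",f_scale=.002)
    print("collar centre",f.x.round(4),"off TCP",(f.x-T[:2]).round(4),len(e),np.median(abs(f.fun)).round(4))
E
python3 held.py .1 held1
```

```text
T [ 0.4643 -0.3626  0.2656] n 956 z range [0.1996 0.296 ]
collar centre [ 0.4646 -0.3633] off TCP [ 0.0003 -0.0007] 405 0.0006
```

View pics/held1.png

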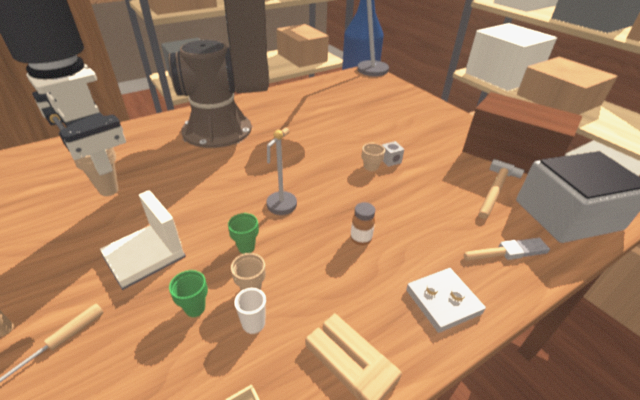

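Tall is held upright at (105,170), offset under 1 mm from the TCP, and the bystanders have not moved. Lowering it onto the hearth.

>>> servo_tool(
  moves=[
    {"dx": -0.0025,"dy": -0.0005,"dz": -0.02,"roll": 0.0,"jaw": 0.6},
    {"dx": 0.0,"dy": 0.0,"dz": -0.04,"roll": 0.0,"jaw": 0.6},
    {"dx": 0.0,"dy": 0.0,"dz": -0.04,"roll": 0.0,"jaw": 0.6},
    {"dx": 0.0,"dy": 0.0,"dz": -0.03,"roll": 0.0,"jaw": 0.6},
    {"dx": 0.0,"dy": 0.0,"dz": -0.02,"roll": 0.0,"jaw": 0.6},
    {"dx": 0.0,"dy": 0.0,"dz": -0.012,"roll": 0.0,"jaw": 0.6},
    {"dx": 0.0,"dy": 0.0,"dz": -0.005,"roll": 0.0,"jaw": 0.6},
    {"dx": 0.0,"dy": 0.0,"dz": -0.003,"roll": 0.0,"jaw": 0.6},
    {"dx": 0.0,"dy": 0.0,"dz": -0.002,"roll": 0.0,"jaw": 0.6},
    {"dx": 0.0,"dy": 0.0,"dz": 0.0,"roll": 0.0,"jaw": 0.6},
  ],
)

```text
t: 6.4
eef_pos: [0.4626, -0.3634, 0.0949]
ee_rot: [-3.141, -0.0, -1.406]
force: [-0.1, -0.2, -0.1]
width: 0.0673
gripper_force: 12.0
```

>>> servo_tool(
  moves=[
    {"dx": 0.0,"dy": 0.0,"dz": -0.001,"roll": 0.0,"jaw": 0.6},
    {"dx": 0.0,"dy": 0.0,"dz": -0.001,"roll": 0.0,"jaw": 0.6},
    {"dx": 0.0,"dy": 0.0,"dz": -0.0005,"roll": 0.0,"jaw": 0.6},
    {"dx": 0.0,"dy": 0.0,"dz": 0.0,"roll": 0.0,"jaw": 0.6},
    {"dx": 0.0,"dy": 0.0,"dz": 0.0,"roll": 0.0,"jaw": 0.6},
    {"dx": 0.0,"dy": 0.0,"dz": 0.0,"roll": 0.0,"jaw": 0.6},
    {"dx": 0.0,"dy": 0.0,"dz": 0.0,"roll": 0.0,"jaw": 0.6},
    {"dx": 0.0,"dy": 0.0,"dz": 0.0,"roll": 0.0,"jaw": 0.6},
    {"dx": 0.0,"dy": 0.0,"dz": 0.0,"roll": 0.0,"jaw": 0.6},
    {"dx": 0.0,"dy": 0.0,"dz": 0.0,"roll": 0.0,"jaw": 0.6},
  ],
)

```text
t: 7.65
eef_pos: [0.4627, -0.3636, 0.0926]
ee_rot: [-3.141, -0.001, -1.406]
force: [-0.9, 0.3, 5.6]
width: 0.0672
gripper_force: 12.0
```

>>> servo_tool(
  moves=[
    {"dx": 0.0,"dy": 0.0,"dz": 0.0,"roll": 0.0,"jaw": 0.8},
    {"dx": 0.0,"dy": 0.0,"dz": 0.0,"roll": 0.0,"jaw": 0.85},
    {"dx": 0.0,"dy": 0.0,"dz": 0.0,"roll": 0.0,"jaw": 1.0},
    {"dx": 0.0,"dy": 0.0,"dz": 0.0,"roll": 0.0,"jaw": 1.0},
    {"dx": 0.0,"dy": 0.0,"dz": 0.02,"roll": 0.0,"jaw": 1.0},
    {"dx": 0.0,"dy": 0.0,"dz": 0.03,"roll": 0.0,"jaw": 1.0},
    {"dx": 0.0,"dy": 0.0,"dz": 0.05,"roll": 0.0,"jaw": 1.0},
    {"dx": 0.0,"dy": 0.0,"dz": 0.05,"roll": 0.0,"jaw": 1.0},
    {"dx": 0.01,"dy": 0.01,"dz": 0.03,"roll": 0.0,"jaw": 1.0},
    {"dx": 0.02,"dy": 0.02,"dz": 0.0,"roll": 6.0,"jaw": 1.0},
  ],
)

```text
t: 8.9
eef_pos: [0.4935, -0.334, 0.2755]
ee_rot: [-3.137, -0.003, -1.301]
force: [0.0, -0.1, -0.1]
width: 0.0873
gripper_force: 0.0
```

>>> servo_tool(
  moves=[
    {"dx": 0.025,"dy": 0.02,"dz": 0.0,"roll": 7.0,"jaw": 1.0},
    {"dx": 0.025,"dy": 0.02,"dz": 0.0,"roll": 8.0,"jaw": 1.0},
    {"dx": 0.025,"dy": 0.02,"dz": 0.0,"roll": 8.0,"jaw": 1.0},
    {"dx": 0.025,"dy": 0.02,"dz": -0.01,"roll": 8.0,"jaw": 1.0},
    {"dx": 0.025,"dy": 0.02,"dz": -0.02,"roll": 8.0,"jaw": 1.0},
    {"dx": 0.025,"dy": 0.02,"dz": -0.02,"roll": 8.0,"jaw": 1.0},
    {"dx": 0.02,"dy": 0.02,"dz": -0.03,"roll": 7.5,"jaw": 1.0},
    {"dx": 0.01,"dy": 0.01,"dz": -0.03,"roll": 0.0,"jaw": 1.0},
    {"dx": 0.0,"dy": 0.0,"dz": 0.0,"roll": 0.0,"jaw": 1.0},
    {"dx": 0.0,"dy": 0.0,"dz": 0.0,"roll": 0.0,"jaw": 1.0},
  ],
)

```text
t: 10.15
eef_pos: [0.6727, -0.1838, 0.1631]
ee_rot: [3.141, -0.001, -0.35]
force: [1.4, 0.6, 1.1]
width: 0.0877
gripper_force: 0.0
```

```bash
python3 - <<'E'
from station import *
from h import *
from scipy.optimize import least_squares
s=get_state(); print(s["eef_pos"],s["ee_rot"])
def rim(w,g,z,tag):
    q=w[(abs(w[:,2]-z)<.005)&(np.hypot(*(w[:,:2]-g).T)<.037)]
    print(tag,len(q),np.round(circ(q[:,:2]),4),"z",np.percentile(q[:,2],90).round(4))
for n in("top","scene","wrist"):
    c=calibration(n); p,d=grab_frame(n); w=cloud(d,c).reshape(-1,3); np.savez(n+"1.npz",p=p,d=d)
    rim(w,(.462,-.3635),.125,n+" tall")
    rim(w,(.6737,-.1844),.082,n+" middle")
    q=w[(w[:,2]>.066)&(w[:,2]<.082)&(np.hypot(*(w[:,:2]-(.745,-.209)).T)<.037)]
    if len(q)>20: print(n,"cup",len(q),np.round(circ(q[:,:2]),4))
    if n=="top":
        b=cv2.minAreaRect((w[(abs(w[:,2]-.119)<.007)&(np.hypot(*(w[:,:2]-(.4505,-.294)).T)<.07)&(w[:,1]>-.32)][:,:2]*1000).astype(np.float32)); print(b)
E
```

```text
[ 0.67271622 -0.18381428  0.16313008] [ 3.14132847e+00 -9.59235126e-04 -3.50320425e-01]
top tall 146 [ 0.4627 -0.3642  0.0312] z 0.1262
top middle 58 [ 0.6732 -0.1838  0.0313] z 0.0834
((450.478271484375, -294.5919189453125), (119.86077117919922, 26.7137451171875), 9.213417053222656)
scene tall 189 [ 0.4637 -0.3649  0.0312] z 0.1247
scene middle 199 [ 0.6742 -0.1848  0.0311] z 0.0819
scene cup 299 [ 0.7454 -0.2134  0.0255]Traceback (most recent call last):
  File "<stdin>", line 10, in <module>
  File "<stdin>", line 7, in rim
    return _quantile_unchecked(
        a, q, axis, out, overwrite_input, method, keepdims, weights)
    return _ureduce(a,
                    func=_quantile_ureduce_func,
    ...<5 lines>...
                    overwrite_input=overwrite_input,
                    method=method)
    r = func(a, **kwargs)
    result = _quantile(arr,
                       quantiles=q,
    ...<2 lines>...
                       out=out,
                       weights=wgt)
    slices_having_nans = np.isnan(arr[-1, ...])
                                  ~~~^^^^^^^^^
IndexError: index -1 is out of bounds for axis 0 with size 0
```

Tall is upright at (0.463,-0.364), with its rim at 125 mm, so it is on the floor and within about 2 mm of the spot. Grasping the middle one.

>>> servo_tool(
  moves=[
    {"dx": 0.001,"dy": -0.0005,"dz": -0.02,"roll": 0.0,"jaw": 1.0},
    {"dx": 0.0,"dy": 0.0,"dz": -0.03,"roll": 0.0,"jaw": 1.0},
    {"dx": 0.0,"dy": 0.0,"dz": -0.03,"roll": 0.0,"jaw": 1.0},
    {"dx": 0.0,"dy": 0.0,"dz": -0.02,"roll": 0.0,"jaw": 1.0},
    {"dx": 0.0,"dy": 0.0,"dz": -0.015,"roll": 0.0,"jaw": 1.0},
    {"dx": 0.0,"dy": 0.0,"dz": 0.0,"roll": 0.0,"jaw": 1.0},
    {"dx": 0.0,"dy": 0.0,"dz": 0.0,"roll": 0.0,"jaw": 0.6},
    {"dx": 0.0,"dy": 0.0,"dz": 0.0,"roll": 0.0,"jaw": 0.6},
    {"dx": 0.0,"dy": 0.0,"dz": 0.0,"roll": 0.0,"jaw": 0.6},
    {"dx": 0.0,"dy": 0.0,"dz": 0.0,"roll": 0.0,"jaw": 0.6},
  ],
  newtons=12,
)

```text
t: 11.55
eef_pos: [0.6741, -0.1839, 0.048]
ee_rot: [-3.141, -0.001, -0.35]
force: [-0.5, 0.6, 3.6]
width: 0.0669
gripper_force: 12.0
```

>>> servo_tool(
  moves=[
    {"dx": 0.0,"dy": 0.0,"dz": 0.02,"roll": 0.0,"jaw": 0.6},
    {"dx": 0.0,"dy": 0.0,"dz": 0.04,"roll": 0.0,"jaw": 0.6},
    {"dx": 0.0,"dy": 0.0,"dz": 0.05,"roll": 0.0,"jaw": 0.6},
    {"dx": 0.0,"dy": 0.0,"dz": 0.05,"roll": 0.0,"jaw": 0.6},
    {"dx": -0.01,"dy": -0.01,"dz": 0.04,"roll": -3.0,"jaw": 0.6},
    {"dx": -0.02,"dy": -0.02,"dz": 0.0,"roll": -6.0,"jaw": 0.6},
    {"dx": -0.025,"dy": -0.02,"dz": 0.0,"roll": -7.0,"jaw": 0.6},
    {"dx": -0.025,"dy": -0.02,"dz": 0.0,"roll": -7.0,"jaw": 0.6},
    {"dx": -0.025,"dy": -0.02,"dz": 0.0,"roll": -7.0,"jaw": 0.6},
    {"dx": -0.025,"dy": -0.02,"dz": 0.0,"roll": -7.0,"jaw": 0.6},
  ],
)

```text
t: 12.8
eef_pos: [0.5423, -0.2941, 0.2466]
ee_rot: [3.141, 0.001, -1.0]
force: [0.2, 0.1, -1.5]
width: 0.0672
gripper_force: 12.0
```

>>> servo_tool(
  moves=[
    {"dx": -0.025,"dy": -0.02,"dz": 0.0,"roll": -7.0,"jaw": 0.6},
    {"dx": -0.025,"dy": -0.02,"dz": 0.0,"roll": -7.0,"jaw": 0.6},
    {"dx": -0.02,"dy": -0.02,"dz": 0.0,"roll": -6.0,"jaw": 0.6},
    {"dx": -0.01,"dy": -0.01,"dz": 0.0,"roll": -3.7,"jaw": 0.6},
    {"dx": -0.001,"dy": 0.0,"dz": -0.01,"roll": 0.0,"jaw": 0.6},
    {"dx": 0.0,"dy": 0.0,"dz": -0.02,"roll": 0.0,"jaw": 0.6},
    {"dx": 0.0,"dy": 0.0,"dz": 0.0,"roll": 0.0,"jaw": 0.6},
    {"dx": 0.0,"dy": 0.0,"dz": 0.0,"roll": 0.0,"jaw": 0.6},
    {"dx": 0.0,"dy": 0.0,"dz": 0.0,"roll": 0.0,"jaw": 0.6},
    {"dx": 0.0,"dy": 0.0,"dz": 0.0,"roll": 0.0,"jaw": 0.6},
  ],
)

```text
t: 14.05
eef_pos: [0.4628, -0.3638, 0.2176]
ee_rot: [-3.141, -0.0, -1.409]
force: [0.4, -0.0, -2.2]
width: 0.067
gripper_force: 12.0
```

```bash
python3 held.py .082 held2
```

```text
T [ 0.4628 -0.3638  0.2176] n 1131 z range [0.1079 0.2432]
collar centre [ 0.4626 -0.3626] off TCP [-0.0002  0.0012] 272 0.0007
```

```bash
python3 - <<'E'
from station import *
from h import *
from scipy.optimize import least_squares
c=calibration("scene");T=get_state()["eef_pos"]
for k in range(2):
    p,d=grab_frame("scene"); w=cloud(d,c).reshape(-1,3)
    col=p.reshape(-1,3).astype(int); b=(col[:,0]>70)&(col[:,0]-col[:,2]>25)&(col[:,0]-col[:,2]<120)
    for tag,lo,hi in(("tall",.098,.122),("mid",T[2]+.006,T[2]+.032)):
        e=w[b&(w[:,2]>lo)&(w[:,2]<hi)&(np.hypot(*(w[:,:2]-T[:2]).T)<.042)]
        for C in([.463,-.364],): # front-facing side, away from TCP fingers
            f=least_squares(lambda x:np.hypot(e[:,0]-x[0],e[:,1]-x[1])-.033,C,loss="soft_l1",f_scale=.0015)
            r=e[abs(f.fun)<.003]; a=np.degrees(np.arctan2(r[:,1]-f.x[1],r[:,0]-f.x[0]))
            print(tag,f.x.round(4),len(e),len(r),np.percentile(a,[5,50,95]).round(0),np.median(abs(f.fun)).round(4))
i=slice(100,230);cv2.imwrite("pics/h2.png",cv2.resize(p[100:240,40:220,::-1],(720,560)))
E
```

```text
tall [ 0.4646 -0.3645] 634 430 [-169.   -9.  166.] 0.0024
mid [ 0.463  -0.3627] 203 200 [-56. -18.  67.] 0.0006
tall [ 0.4646 -0.3647] 640 441 [-169.   -7.  168.] 0.0022
mid [ 0.463  -0.3626] 203 201 [-58. -19.  65.] 0.0006
```

View pics/h2.png

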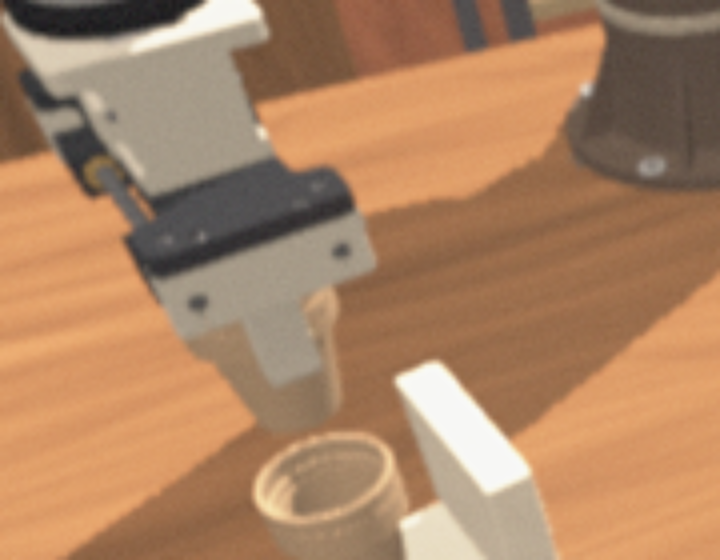

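The crop shows the held middle at about (290,360) above the tall's mouth at (330,480). I'll check the offset on the middle's bare cone below the fingers.

```bash
cat > cone.py <<'E'
from station import *
from h import *
from scipy.optimize import least_squares
import sys
rb,hc,g=map(float,sys.argv[1:4])  # base radius, collar-bottom height, TCP height above object's base
c=calibration("scene");T=get_state()["eef_pos"]; z0=T[2]-g
p,d=grab_frame("scene"); w=cloud(d,c).reshape(-1,3)
e=w[(w[:,2]>z0+.004)&(w[:,2]<z0+hc-.012)&(np.hypot(*(w[:,:2]-T[:2]).T)<.04)]
R=lambda x:np.hypot(e[:,0]-x[0],e[:,1]-x[1])-(rb+(.028-rb)*(e[:,2]-z0)/hc)
f=least_squares(R,T[:2],loss="soft_l1",f_scale=.0015)
print("TCP",T.round(4),"cone centre",f.x.round(4),len(e),np.median(abs(f.fun)).round(4))
E
python3 cone.py .0195 .052 .048
```

```text
TCP [ 0.4625 -0.3639  0.2173] cone centre [ 0.4625 -0.3627] 299 0.0005
```

>>> servo_tool(
  moves=[
    {"dx": 0.0008,"dy": -0.0012,"dz": -0.01,"roll": 0.0,"jaw": 0.6},
    {"dx": 0.0,"dy": 0.0,"dz": -0.02,"roll": 0.0,"jaw": 0.6},
    {"dx": 0.0,"dy": 0.0,"dz": -0.02,"roll": 0.0,"jaw": 0.6},
    {"dx": 0.0,"dy": 0.0,"dz": -0.015,"roll": 0.0,"jaw": 0.6},
    {"dx": 0.0,"dy": 0.0,"dz": -0.01,"roll": 0.0,"jaw": 0.6},
    {"dx": 0.0,"dy": 0.0,"dz": -0.006,"roll": 0.0,"jaw": 0.6},
    {"dx": 0.0,"dy": 0.0,"dz": -0.004,"roll": 0.0,"jaw": 0.6},
    {"dx": 0.0,"dy": 0.0,"dz": -0.003,"roll": 0.0,"jaw": 0.6},
    {"dx": 0.0,"dy": 0.0,"dz": -0.002,"roll": 0.0,"jaw": 0.6},
    {"dx": 0.0,"dy": 0.0,"dz": 0.0,"roll": 0.0,"jaw": 0.6},
  ],
)

```text
t: 15.5
eef_pos: [0.4633, -0.365, 0.1271]
ee_rot: [-3.142, -0.0, -1.41]
force: [0.1, 1.1, -0.9]
width: 0.0671
gripper_force: 12.0
```

>>> servo_tool(
  moves=[
    {"dx": 0.0,"dy": 0.0,"dz": -0.002,"roll": 0.0,"jaw": 0.6},
    {"dx": 0.0,"dy": 0.0,"dz": -0.0015,"roll": 0.0,"jaw": 0.6},
    {"dx": 0.0,"dy": 0.0,"dz": -0.001,"roll": 0.0,"jaw": 0.6},
    {"dx": 0.0,"dy": 0.0,"dz": -0.001,"roll": 0.0,"jaw": 0.6},
    {"dx": 0.0,"dy": 0.0,"dz": -0.0005,"roll": 0.0,"jaw": 0.6},
    {"dx": 0.0,"dy": 0.0,"dz": 0.0,"roll": 0.0,"jaw": 0.6},
    {"dx": 0.0,"dy": 0.0,"dz": 0.0,"roll": 0.0,"jaw": 0.6},
    {"dx": 0.0,"dy": 0.0,"dz": 0.0,"roll": 0.0,"jaw": 0.6},
    {"dx": 0.0,"dy": 0.0,"dz": 0.0,"roll": 0.0,"jaw": 0.6},
    {"dx": 0.0,"dy": 0.0,"dz": 0.0,"roll": 0.0,"jaw": 0.6},
  ],
)

```text
t: 16.75
eef_pos: [0.4634, -0.3664, 0.1243]
ee_rot: [-3.141, -0.003, -1.409]
force: [-6.0, 1.1, 20.0]
width: 0.0671
gripper_force: 19.7
```

Contact came 3 mm early with a side force, so I'm backing off to look.

>>> servo_tool(
  moves=[
    {"dx": 0.0,"dy": 0.0,"dz": 0.002,"roll": 0.0,"jaw": 0.6},
    {"dx": 0.0,"dy": 0.0,"dz": 0.002,"roll": 0.0,"jaw": 0.6},
    {"dx": 0.0,"dy": 0.0,"dz": 0.001,"roll": 0.0,"jaw": 0.6},
    {"dx": 0.0,"dy": 0.0,"dz": 0.0,"roll": 0.0,"jaw": 0.6},
    {"dx": 0.0,"dy": 0.0,"dz": 0.0,"roll": 0.0,"jaw": 0.6},
    {"dx": 0.0,"dy": 0.0,"dz": 0.0,"roll": 0.0,"jaw": 0.6},
    {"dx": 0.0,"dy": 0.0,"dz": 0.0,"roll": 0.0,"jaw": 0.6},
    {"dx": 0.0,"dy": 0.0,"dz": 0.0,"roll": 0.0,"jaw": 0.6},
    {"dx": 0.0,"dy": 0.0,"dz": 0.0,"roll": 0.0,"jaw": 0.6},
    {"dx": 0.0,"dy": 0.0,"dz": 0.0,"roll": 0.0,"jaw": 0.6},
  ],
)

```text
t: 18.0
eef_pos: [0.4632, -0.365, 0.1261]
ee_rot: [3.142, 0.0, -1.41]
force: [-0.5, -0.1, -2.8]
width: 0.0668
gripper_force: 12.0
```

```bash
cat > st.py <<'E'
# side fits on the outer surface visible to the scene camera for z slices of the stack
from station import *
from h import *
from scipy.optimize import least_squares
import sys
c=calibration("scene");T=get_state()["eef_pos"]; C=np.array([.463,-.3645])
cam=-c["R"].T@c["t"]; u=cam[:2]-C; u/=np.linalg.norm(u)
p,d=grab_frame("scene"); w=cloud(d,c).reshape(-1,3); print("T",T.round(4),"cam dir",u.round(2))
for a in sys.argv[1:]:
    lo,hi=map(float,a.split(","))
    v=w[:,:2]-C; r=np.hypot(*v.T)
    e=w[(w[:,2]>lo)&(w[:,2]<hi)&(r<.038)&(r>.026)&(v@u>.008)]
    f=least_squares(lambda x:np.hypot(e[:,0]-x[0],e[:,1]-x[1])-.033,C,loss="soft_l1",f_scale=.001)
    print(a,"centre",f.x.round(4),len(e),np.median(abs(f.fun)).round(4))
cv2.imwrite("pics/st_%d.png"%(T[2]*1e4),cv2.resize(p[110:250,40:220,::-1],(720,560),interpolation=cv2.INTER_CUBIC))
i=(w[:,2]>.03)&(np.hypot(*(w[:,:2]-C).T)<.045)
np.save("cl.npy",w[i])
E
python3 st.py .099,.122 .14,.158; ls pics
```

```text
T [ 0.4632 -0.365   0.1261] cam dir [1.   0.04]
.099,.122 centre [ 0.4619 -0.365 ] 250 0.0006
.14,.158 centre [ 0.4642 -0.3645] 21 0.0005
crop.png
h2.png
held1.png
held2.png
scene0.png
st_1260.png
top0.png
```

View pics/st_1260.png

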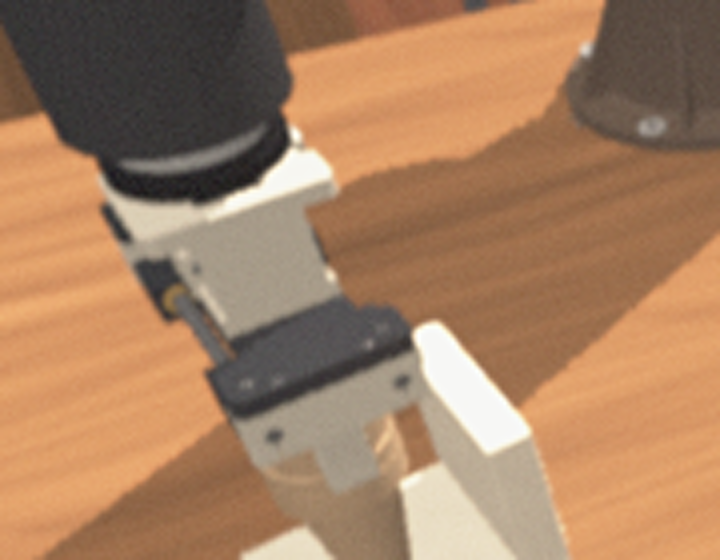

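```bash
python3 - <<'E'
from h import *
from scipy.optimize import least_squares
q=np.load("cl.npy"); C=np.array([.463,-.3645])
for lo in np.arange(.096,.166,.006):
    e=q[(q[:,2]>lo)&(q[:,2]<lo+.006)]; v=e[:,:2]-C; r=np.hypot(*v.T)
    print(lo.round(3),len(e),"y",np.percentile(e[:,1],[2,98]).round(4),"x",np.percentile(e[:,0],[2,98]).round(4))
e=q[(q[:,2]>.134)&(q[:,2]<.158)]; v=e[:,:2]-C; r=np.hypot(*v.T); e=e[(r<.037)&(v[:,0]>-.005)&(r>.029)]
f=least_squares(lambda x:np.hypot(e[:,0]-x[0],e[:,1]-x[1])-.033,C,loss="soft_l1",f_scale=.001);print(f.x,len(e))
E
```

```text
0.096 81 y [-0.3957 -0.3339] x [0.4704 0.4961]
0.102 81 y [-0.3947 -0.3343] x [0.4676 0.4962]
0.108 69 y [-0.3956 -0.333 ] x [0.4687 0.4958]
0.114 50 y [-0.3945 -0.3339] x [0.4702 0.4947]
0.12 65 y [-0.3951 -0.3344] x [0.4711 0.4943]
0.126 22 y [-0.3933 -0.3353] x [0.4771 0.5008]
0.132 39 y [-0.3879 -0.3343] x [0.4772 0.4985]
0.138 29 y [-0.3837 -0.3381] x [0.4854 0.4964]
0.144 1 y [-0.3445 -0.3445] x [0.4912 0.4912]
0.15 1 y [-0.3699 -0.3699] x [0.5059 0.5059]Traceback (most recent call last):
  File "<stdin>", line 6, in <module>
    return _quantile_unchecked(
        a, q, axis, out, overwrite_input, method, keepdims, weights)
    return _ureduce(a,
                    func=_quantile_ureduce_func,
    ...<5 lines>...
                    overwrite_input=overwrite_input,
                    method=method)
    r = func(a, **kwargs)
    result = _quantile(arr,
                       quantiles=q,
    ...<2 lines>...
                       out=out,
                       weights=wgt)
    slices_having_nans = np.isnan(arr[-1, ...])
                                  ~~~^^^^^^^^^
IndexError: index -1 is out of bounds for axis 0 with size 0
```

The crop shows the cause at (345,470). The fingertips reach 4 mm below the middle's collar and land on the tall's equally wide rim. I need to hold it higher on the collar, so I'll set the middle back on the table and regrasp.

>>> servo_tool(
  moves=[
    {"dx": 0.0,"dy": 0.0,"dz": 0.02,"roll": 0.0,"jaw": 0.6},
    {"dx": 0.0,"dy": 0.0,"dz": 0.04,"roll": 0.0,"jaw": 0.6},
    {"dx": 0.0,"dy": 0.0,"dz": 0.04,"roll": 0.0,"jaw": 0.6},
    {"dx": 0.01,"dy": 0.01,"dz": 0.02,"roll": 4.0,"jaw": 0.6},
    {"dx": 0.02,"dy": 0.02,"dz": 0.0,"roll": 7.0,"jaw": 0.6},
    {"dx": 0.025,"dy": 0.025,"dz": 0.0,"roll": 8.0,"jaw": 0.6},
    {"dx": 0.03,"dy": 0.025,"dz": 0.0,"roll": 9.0,"jaw": 0.6},
    {"dx": 0.03,"dy": 0.025,"dz": 0.0,"roll": 9.0,"jaw": 0.6},
    {"dx": 0.03,"dy": 0.025,"dz": 0.0,"roll": 9.0,"jaw": 0.6},
    {"dx": 0.025,"dy": 0.025,"dz": 0.0,"roll": 9.0,"jaw": 0.6},
  ],
)

```text
t: 19.3
eef_pos: [0.6342, -0.2091, 0.2458]
ee_rot: [3.141, 0.0, -0.445]
force: [-0.2, -1.0, -1.7]
width: 0.0671
gripper_force: 12.0
```

>>> servo_tool(
  moves=[
    {"dx": 0.015,"dy": 0.015,"dz": -0.02,"roll": 6.0,"jaw": 0.6},
    {"dx": 0.005,"dy": 0.01,"dz": -0.04,"roll": 0.0,"jaw": 0.6},
    {"dx": 0.0,"dy": 0.0,"dz": -0.05,"roll": 0.0,"jaw": 0.6},
    {"dx": 0.0,"dy": 0.0,"dz": -0.04,"roll": 0.0,"jaw": 0.6},
    {"dx": 0.0,"dy": 0.0,"dz": -0.02,"roll": 0.0,"jaw": 0.6},
    {"dx": 0.0,"dy": 0.0,"dz": -0.015,"roll": 0.0,"jaw": 0.6},
    {"dx": 0.0,"dy": 0.0,"dz": -0.006,"roll": 0.0,"jaw": 0.6},
    {"dx": 0.0,"dy": 0.0,"dz": -0.003,"roll": 0.0,"jaw": 0.6},
    {"dx": 0.0,"dy": 0.0,"dz": 0.0,"roll": 0.0,"jaw": 0.6},
    {"dx": 0.0,"dy": 0.0,"dz": 0.0,"roll": 0.0,"jaw": 0.6},
  ],
)

```text
t: 20.55
eef_pos: [0.6537, -0.1851, 0.0529]
ee_rot: [-3.141, -0.001, -0.345]
force: [-0.2, -0.1, -1.0]
width: 0.067
gripper_force: 12.0
```

>>> servo_tool(
  moves=[
    {"dx": 0.0,"dy": 0.0,"dz": -0.002,"roll": 0.0,"jaw": 0.6},
    {"dx": 0.0,"dy": 0.0,"dz": -0.001,"roll": 0.0,"jaw": 0.6},
    {"dx": 0.0,"dy": 0.0,"dz": -0.001,"roll": 0.0,"jaw": 0.6},
    {"dx": 0.0,"dy": 0.0,"dz": -0.001,"roll": 0.0,"jaw": 0.6},
    {"dx": 0.0,"dy": 0.0,"dz": 0.0,"roll": 0.0,"jaw": 0.6},
    {"dx": 0.0,"dy": 0.0,"dz": 0.0,"roll": 0.0,"jaw": 0.6},
    {"dx": 0.0,"dy": 0.0,"dz": 0.0,"roll": 0.0,"jaw": 0.85},
    {"dx": 0.0,"dy": 0.0,"dz": 0.0,"roll": 0.0,"jaw": 0.9},
    {"dx": 0.0,"dy": 0.0,"dz": 0.004,"roll": 0.0,"jaw": 0.9},
    {"dx": 0.0,"dy": 0.0,"dz": 0.004,"roll": 0.0,"jaw": 0.9},
  ],
)

```text
t: 21.8
eef_pos: [0.6533, -0.185, 0.0552]
ee_rot: [3.142, 0.0, -0.345]
force: [0.0, 0.2, -0.6]
width: 0.0785
gripper_force: 0.0
```

>>> servo_tool(
  moves=[
    {"dx": 0.0,"dy": 0.0,"dz": 0.0,"roll": 0.0,"jaw": 0.9},
    {"dx": 0.0,"dy": 0.0,"dz": 0.0,"roll": 0.0,"jaw": 0.6},
    {"dx": 0.0,"dy": 0.0,"dz": 0.0,"roll": 0.0,"jaw": 0.6},
    {"dx": 0.0,"dy": 0.0,"dz": 0.0,"roll": 0.0,"jaw": 0.6},
    {"dx": 0.0,"dy": 0.0,"dz": 0.0,"roll": 0.0,"jaw": 0.6},
    {"dx": 0.0,"dy": 0.0,"dz": 0.0,"roll": 0.0,"jaw": 0.6},
    {"dx": 0.0,"dy": 0.0,"dz": 0.0,"roll": 0.0,"jaw": 0.6},
    {"dx": 0.0,"dy": 0.0,"dz": 0.0,"roll": 0.0,"jaw": 0.6},
    {"dx": 0.0,"dy": 0.0,"dz": 0.0,"roll": 0.0,"jaw": 0.6},
    {"dx": 0.0,"dy": 0.0,"dz": 0.0,"roll": 0.0,"jaw": 0.6},
  ],
  newtons=12,
)

```text
t: 23.05
eef_pos: [0.6532, -0.185, 0.055]
ee_rot: [3.142, 0.0, -0.345]
force: [0.0, -1.0, -0.3]
width: 0.0668
gripper_force: 12.0
```

```bash
python3 - <<'E'
from station import *
from h import *
print(get_state()["eef_pos"].round(4))
for n in("top","scene"):
    c=calibration(n);p,d=grab_frame(n); w=cloud(d,c).reshape(-1,3)
    for tag,g,z in(("tall",(.462,-.3645),.125),("mid",(.6537,-.1851),.082)):
        q=w[(abs(w[:,2]-z)<.005)&(np.hypot(*(w[:,:2]-g).T)<.037)]
        if len(q)>5: print(n,tag,len(q),np.round(circ(q[:,:2]),4),np.percentile(q[:,2],95).round(4))
E
python3 st.py .099,.122
```

```text
[ 0.6532 -0.185   0.055 ]
top tall 142 [ 0.4626 -0.3639  0.0311] 0.1276
top mid 29 [ 0.6521 -0.1839  0.0306] 0.0852
scene tall 189 [ 0.4636 -0.365   0.0314] 0.125
scene mid 165 [ 0.6537 -0.1852  0.0316] 0.0824
T [ 0.6532 -0.185   0.055 ] cam dir [1.   0.04]
.099,.122 centre [ 0.4619 -0.3651] 300 0.0006
```

>>> servo_tool(
  moves=[
    {"dx": 0.0,"dy": 0.0,"dz": 0.02,"roll": 0.0,"jaw": 0.6},
    {"dx": 0.0,"dy": 0.0,"dz": 0.04,"roll": 0.0,"jaw": 0.6},
    {"dx": 0.0,"dy": 0.0,"dz": 0.05,"roll": 0.0,"jaw": 0.6},
    {"dx": 0.0,"dy": 0.0,"dz": 0.05,"roll": 0.0,"jaw": 0.6},
    {"dx": -0.01,"dy": -0.01,"dz": 0.04,"roll": -4.0,"jaw": 0.6},
    {"dx": -0.02,"dy": -0.02,"dz": 0.0,"roll": -7.0,"jaw": 0.6},
    {"dx": -0.025,"dy": -0.025,"dz": 0.0,"roll": -8.0,"jaw": 0.6},
    {"dx": -0.03,"dy": -0.025,"dz": 0.0,"roll": -9.0,"jaw": 0.6},
    {"dx": -0.03,"dy": -0.025,"dz": 0.0,"roll": -9.0,"jaw": 0.6},
    {"dx": -0.03,"dy": -0.025,"dz": 0.0,"roll": -9.0,"jaw": 0.6},
  ],
)

```text
t: 24.45
eef_pos: [0.5071, -0.3155, 0.2549]
ee_rot: [-3.141, 0.0, -1.153]
force: [0.1, -0.3, -2.2]
width: 0.0671
gripper_force: 12.0
```

>>> servo_tool(
  moves=[
    {"dx": -0.025,"dy": -0.025,"dz": 0.0,"roll": -9.0,"jaw": 0.6},
    {"dx": -0.015,"dy": -0.015,"dz": 0.0,"roll": -6.0,"jaw": 0.6},
    {"dx": -0.005,"dy": -0.01,"dz": -0.01,"roll": 0.0,"jaw": 0.6},
    {"dx": 0.0,"dy": 0.0,"dz": -0.02,"roll": 0.0,"jaw": 0.6},
    {"dx": 0.0,"dy": 0.0,"dz": 0.0,"roll": 0.0,"jaw": 0.6},
    {"dx": 0.0,"dy": 0.0,"dz": 0.0,"roll": 0.0,"jaw": 0.6},
    {"dx": 0.0,"dy": 0.0,"dz": 0.0,"roll": 0.0,"jaw": 0.6},
    {"dx": 0.0,"dy": 0.0,"dz": 0.0,"roll": 0.0,"jaw": 0.6},
    {"dx": 0.0,"dy": 0.0,"dz": 0.0,"roll": 0.0,"jaw": 0.6},
    {"dx": 0.0,"dy": 0.0,"dz": 0.0,"roll": 0.0,"jaw": 0.6},
  ],
)

```text
t: 25.7
eef_pos: [0.4633, -0.365, 0.2252]
ee_rot: [-3.141, -0.0, -1.41]
force: [0.1, -0.9, -0.8]
width: 0.0673
gripper_force: 12.0
```

```bash
python3 cone.py .0195 .052 .055
```

```text
TCP [ 0.4633 -0.365   0.2252] cone centre [ 0.4635 -0.3639] 344 0.0004
```

>>> servo_tool(
  moves=[
    {"dx": -0.0002,"dy": -0.0005,"dz": -0.01,"roll": 0.0,"jaw": 0.6},
    {"dx": 0.0,"dy": 0.0,"dz": -0.02,"roll": 0.0,"jaw": 0.6},
    {"dx": 0.0,"dy": 0.0,"dz": -0.02,"roll": 0.0,"jaw": 0.6},
    {"dx": 0.0,"dy": 0.0,"dz": -0.015,"roll": 0.0,"jaw": 0.6},
    {"dx": 0.0,"dy": 0.0,"dz": -0.01,"roll": 0.0,"jaw": 0.6},
    {"dx": 0.0,"dy": 0.0,"dz": -0.007,"roll": 0.0,"jaw": 0.6},
    {"dx": 0.0,"dy": 0.0,"dz": -0.005,"roll": 0.0,"jaw": 0.6},
    {"dx": 0.0,"dy": 0.0,"dz": -0.004,"roll": 0.0,"jaw": 0.6},
    {"dx": 0.0,"dy": 0.0,"dz": -0.002,"roll": 0.0,"jaw": 0.6},
    {"dx": 0.0,"dy": 0.0,"dz": 0.0,"roll": 0.0,"jaw": 0.6},
  ],
)

```text
t: 27.0
eef_pos: [0.4631, -0.3656, 0.1322]
ee_rot: [-3.141, -0.0, -1.41]
force: [0.7, 0.2, -1.5]
width: 0.0668
gripper_force: 12.0
```

>>> servo_tool(
  moves=[
    {"dx": 0.0,"dy": 0.0,"dz": -0.0015,"roll": 0.0,"jaw": 0.6},
    {"dx": 0.0,"dy": 0.0,"dz": -0.001,"roll": 0.0,"jaw": 0.6},
    {"dx": 0.0,"dy": 0.0,"dz": -0.0005,"roll": 0.0,"jaw": 0.6},
    {"dx": 0.0,"dy": 0.0,"dz": 0.0,"roll": 0.0,"jaw": 0.6},
    {"dx": 0.0,"dy": 0.0,"dz": 0.0,"roll": 0.0,"jaw": 0.6},
    {"dx": 0.0,"dy": 0.0,"dz": 0.0,"roll": 0.0,"jaw": 0.6},
    {"dx": 0.0,"dy": 0.0,"dz": 0.0,"roll": 0.0,"jaw": 0.6},
    {"dx": 0.0,"dy": 0.0,"dz": 0.0,"roll": 0.0,"jaw": 0.6},
    {"dx": 0.0,"dy": 0.0,"dz": 0.0,"roll": 0.0,"jaw": 0.6},
    {"dx": 0.0,"dy": 0.0,"dz": 0.0,"roll": 0.0,"jaw": 0.6},
  ],
)

```text
t: 28.25
eef_pos: [0.4631, -0.3655, 0.1291]
ee_rot: [3.142, -0.0, -1.41]
force: [-0.4, -0.1, -1.5]
width: 0.0671
gripper_force: 12.0
```

>>> servo_tool(
  moves=[
    {"dx": 0.0,"dy": 0.0,"dz": -0.0005,"roll": 0.0,"jaw": 0.6},
    {"dx": 0.0,"dy": 0.0,"dz": -0.0005,"roll": 0.0,"jaw": 0.6},
    {"dx": 0.0,"dy": 0.0,"dz": -0.0005,"roll": 0.0,"jaw": 0.6},
    {"dx": 0.0,"dy": 0.0,"dz": 0.0,"roll": 0.0,"jaw": 0.6},
    {"dx": 0.0,"dy": 0.0,"dz": 0.0,"roll": 0.0,"jaw": 0.6},
    {"dx": 0.0,"dy": 0.0,"dz": 0.0,"roll": 0.0,"jaw": 0.6},
    {"dx": 0.0,"dy": 0.0,"dz": 0.0,"roll": 0.0,"jaw": 0.6},
    {"dx": 0.0,"dy": 0.0,"dz": 0.0,"roll": 0.0,"jaw": 0.6},
    {"dx": 0.0,"dy": 0.0,"dz": 0.0,"roll": 0.0,"jaw": 0.6},
    {"dx": 0.0,"dy": 0.0,"dz": 0.0,"roll": 0.0,"jaw": 0.6},
  ],
)

```text
t: 29.5
eef_pos: [0.4633, -0.3657, 0.1278]
ee_rot: [-3.141, -0.0, -1.41]
force: [1.5, 0.2, 5.1]
width: 0.0669
gripper_force: 12.0
```

Contact is at the home height (0.128) with 5 N. Releasing and rising.

>>> servo_tool(
  moves=[
    {"dx": 0.0,"dy": 0.0,"dz": 0.0,"roll": 0.0,"jaw": 0.8},
    {"dx": 0.0,"dy": 0.0,"dz": 0.0,"roll": 0.0,"jaw": 0.9},
    {"dx": 0.0,"dy": 0.0,"dz": 0.0,"roll": 0.0,"jaw": 1.0},
    {"dx": 0.0,"dy": 0.0,"dz": 0.0,"roll": 0.0,"jaw": 1.0},
    {"dx": 0.0,"dy": 0.0,"dz": 0.02,"roll": 0.0,"jaw": 1.0},
    {"dx": 0.0,"dy": 0.0,"dz": 0.04,"roll": 0.0,"jaw": 1.0},
    {"dx": 0.0,"dy": 0.0,"dz": 0.05,"roll": 0.0,"jaw": 1.0},
    {"dx": 0.01,"dy": 0.02,"dz": 0.05,"roll": 0.0,"jaw": 1.0},
    {"dx": 0.02,"dy": 0.03,"dz": 0.02,"roll": 0.0,"jaw": 1.0},
    {"dx": 0.025,"dy": 0.045,"dz": 0.0,"roll": 0.0,"jaw": 1.0},
  ],
)

```text
t: 30.75
eef_pos: [0.5191, -0.2705, 0.31]
ee_rot: [-3.138, -0.002, -1.411]
force: [1.4, -0.0, 0.1]
width: 0.0872
gripper_force: 0.0
```

>>> servo_tool(
  moves=[
    {"dx": 0.025,"dy": 0.05,"dz": 0.0,"roll": 0.0,"jaw": 1.0},
    {"dx": 0.02,"dy": 0.055,"dz": 0.0,"roll": 0.0,"jaw": 1.0},
    {"dx": 0.015,"dy": 0.055,"dz": 0.0,"roll": 0.0,"jaw": 1.0},
    {"dx": 0.01,"dy": 0.055,"dz": 0.0,"roll": 0.0,"jaw": 1.0},
    {"dx": 0.0,"dy": 0.055,"dz": 0.0,"roll": 0.0,"jaw": 1.0},
    {"dx": 0.0,"dy": 0.055,"dz": 0.0,"roll": 0.0,"jaw": 1.0},
    {"dx": -0.02,"dy": 0.055,"dz": 0.0,"roll": -3.0,"jaw": 1.0},
    {"dx": -0.03,"dy": 0.055,"dz": 0.0,"roll": -5.0,"jaw": 1.0},
    {"dx": -0.03,"dy": 0.055,"dz": 0.0,"roll": -5.0,"jaw": 1.0},
    {"dx": -0.03,"dy": 0.045,"dz": 0.0,"roll": 0.0,"jaw": 1.0},
  ],
)

```text
t: 32.0
eef_pos: [0.4769, 0.266, 0.3075]
ee_rot: [3.142, 0.0, -1.637]
force: [-0.1, 0.3, 0.0]
width: 0.0876
gripper_force: 0.0
```

```bash
python3 - <<'E'
from station import *
from h import *
print(get_state()["eef_pos"].round(4))
for n in("top","scene"):
    c=calibration(n);p,d=grab_frame(n); w=cloud(d,c).reshape(-1,3)
    for tag,g,z in(("mid",(.463,-.365),.155),("short",(.4476,.3128),.064)):
        q=w[(abs(w[:,2]-z)<.005)&(np.hypot(*(w[:,:2]-g).T)<.037)]
        if len(q)>5: print(n,tag,len(q),np.round(circ(q[:,:2]),4),np.percentile(q[:,2],95).round(4))
    if n=="scene": cv2.imwrite("pics/mid.png",cv2.resize(p[110:310,40:340,::-1],(750,500),interpolation=cv2.INTER_CUBIC))
E
python3 st.py .099,.122 .13,.152
```

```text
[0.4769 0.266  0.3075]
top mid 145 [ 0.4639 -0.3636  0.0312] 0.1564
top short 93 [0.4471 0.3134 0.0313] 0.0657
scene mid 199 [ 0.4648 -0.3644  0.0313] 0.155
scene short 77 [0.4481 0.3125 0.0314] 0.0642
T [0.4758 0.2677 0.3076] cam dir [1.   0.04]
.099,.122 centre [ 0.4621 -0.365 ] 298 0.0006
.13,.152 centre [ 0.4632 -0.3645] 316 0.0005
```

View pics/mid.png

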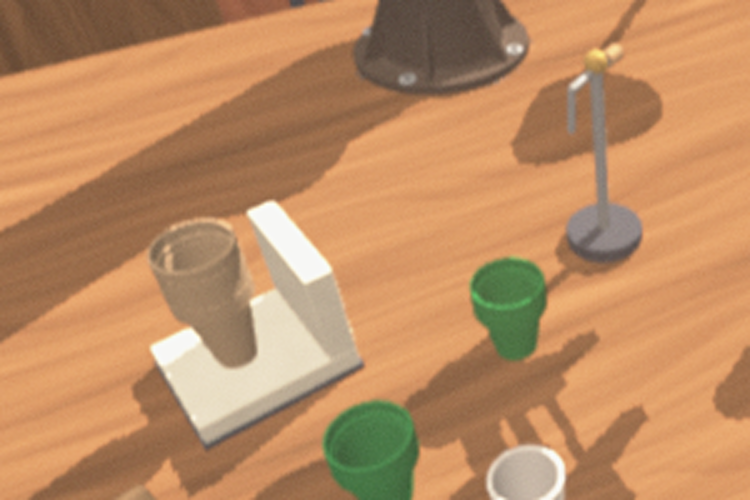

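The crop shows the middle seated straight in the tall at (205,290). Its rim reads 155 mm, which is the home height. Now the short one, held high on its collar.

>>> servo_tool(
  moves=[
    {"dx": -0.014,"dy": 0.0225,"dz": -0.02,"roll": 0.0,"jaw": 1.0},
    {"dx": -0.014,"dy": 0.0225,"dz": -0.04,"roll": 0.0,"jaw": 1.0},
    {"dx": 0.0,"dy": 0.0,"dz": -0.05,"roll": 0.0,"jaw": 1.0},
    {"dx": 0.0,"dy": 0.0,"dz": -0.05,"roll": 0.0,"jaw": 1.0},
    {"dx": 0.0,"dy": 0.0,"dz": -0.04,"roll": 0.0,"jaw": 1.0},
    {"dx": 0.0,"dy": 0.0,"dz": -0.01,"roll": 0.0,"jaw": 1.0},
    {"dx": 0.0,"dy": 0.0,"dz": 0.0,"roll": 0.0,"jaw": 1.0},
    {"dx": 0.0,"dy": 0.0,"dz": 0.0,"roll": 0.0,"jaw": 1.0},
    {"dx": 0.0,"dy": 0.0,"dz": 0.0,"roll": 0.0,"jaw": 1.0},
    {"dx": 0.0,"dy": 0.0,"dz": 0.0,"roll": 0.0,"jaw": 1.0},
  ],
)

```text
t: 33.4
eef_pos: [0.4505, 0.3096, 0.0985]
ee_rot: [-3.141, 0.001, -1.637]
force: [-0.1, 0.4, 0.7]
width: 0.0876
gripper_force: 0.0
```

>>> servo_tool(
  moves=[
    {"dx": -0.0025,"dy": 0.0035,"dz": -0.01,"roll": 0.0,"jaw": 1.0},
    {"dx": 0.0,"dy": 0.0,"dz": -0.02,"roll": 0.0,"jaw": 1.0},
    {"dx": 0.0,"dy": 0.0,"dz": -0.02,"roll": 0.0,"jaw": 1.0},
    {"dx": 0.0,"dy": 0.0,"dz": -0.0105,"roll": 0.0,"jaw": 1.0},
    {"dx": 0.0,"dy": 0.0,"dz": 0.0,"roll": 0.0,"jaw": 1.0},
    {"dx": 0.0,"dy": 0.0,"dz": 0.0,"roll": 0.0,"jaw": 1.0},
    {"dx": 0.0,"dy": 0.0,"dz": 0.0,"roll": 0.0,"jaw": 0.6},
    {"dx": 0.0,"dy": 0.0,"dz": 0.0,"roll": 0.0,"jaw": 0.6},
    {"dx": 0.0,"dy": 0.0,"dz": 0.0,"roll": 0.0,"jaw": 0.6},
    {"dx": 0.0,"dy": 0.0,"dz": 0.0,"roll": 0.0,"jaw": 0.6},
  ],
  newtons=12,
)

```text
t: 34.65
eef_pos: [0.4478, 0.3128, 0.0374]
ee_rot: [-3.141, 0.0, -1.637]
force: [-2.1, 0.5, 3.8]
width: 0.0673
gripper_force: 12.0
```

>>> servo_tool(
  moves=[
    {"dx": 0.0,"dy": 0.0,"dz": 0.02,"roll": 0.0,"jaw": 0.6},
    {"dx": 0.0,"dy": 0.0,"dz": 0.04,"roll": 0.0,"jaw": 0.6},
    {"dx": 0.0,"dy": 0.0,"dz": 0.05,"roll": 0.0,"jaw": 0.6},
    {"dx": 0.0,"dy": 0.0,"dz": 0.05,"roll": 0.0,"jaw": 0.6},
    {"dx": 0.0,"dy": 0.0,"dz": 0.05,"roll": 0.0,"jaw": 0.6},
    {"dx": 0.01,"dy": -0.01,"dz": 0.05,"roll": 0.0,"jaw": 0.6},
    {"dx": 0.02,"dy": -0.03,"dz": 0.02,"roll": 0.0,"jaw": 0.6},
    {"dx": 0.03,"dy": -0.04,"dz": 0.0,"roll": 0.0,"jaw": 0.6},
    {"dx": 0.03,"dy": -0.04,"dz": 0.0,"roll": 0.0,"jaw": 0.6},
    {"dx": 0.03,"dy": -0.04,"dz": 0.0,"roll": 0.0,"jaw": 0.6},
  ],
)

```text
t: 35.9
eef_pos: [0.5682, 0.1514, 0.3168]
ee_rot: [3.141, 0.0, -1.636]
force: [1.0, 0.5, -0.8]
width: 0.0669
gripper_force: 12.0
```

>>> servo_tool(
  moves=[
    {"dx": 0.01,"dy": -0.05,"dz": 0.0,"roll": 0.0,"jaw": 0.6},
    {"dx": 0.0,"dy": -0.05,"dz": 0.0,"roll": 0.0,"jaw": 0.6},
    {"dx": 0.0,"dy": -0.05,"dz": 0.0,"roll": 0.0,"jaw": 0.6},
    {"dx": 0.0,"dy": -0.05,"dz": 0.0,"roll": 0.0,"jaw": 0.6},
    {"dx": 0.0,"dy": -0.05,"dz": 0.0,"roll": 0.0,"jaw": 0.6},
    {"dx": -0.01,"dy": -0.05,"dz": 0.0,"roll": 0.0,"jaw": 0.6},
    {"dx": -0.02,"dy": -0.05,"dz": 0.0,"roll": 3.0,"jaw": 0.6},
    {"dx": -0.02,"dy": -0.05,"dz": 0.0,"roll": 4.0,"jaw": 0.6},
    {"dx": -0.02,"dy": -0.04,"dz": 0.0,"roll": 4.0,"jaw": 0.6},
    {"dx": -0.02,"dy": -0.03,"dz": 0.0,"roll": 2.0,"jaw": 0.6},
  ],
)

```text
t: 37.15
eef_pos: [0.4866, -0.3188, 0.3165]
ee_rot: [3.141, 0.001, -1.409]
force: [-0.2, 0.6, -0.4]
width: 0.0666
gripper_force: 12.0
```

>>> servo_tool(
  moves=[
    {"dx": -0.012,"dy": -0.023,"dz": 0.0,"roll": 0.0,"jaw": 0.6},
    {"dx": -0.01,"dy": -0.018,"dz": -0.02,"roll": 0.0,"jaw": 0.6},
    {"dx": -0.001,"dy": -0.005,"dz": -0.03,"roll": 0.0,"jaw": 0.6},
    {"dx": 0.0,"dy": 0.0,"dz": -0.02,"roll": 0.0,"jaw": 0.6},
    {"dx": 0.0,"dy": 0.0,"dz": 0.0,"roll": 0.0,"jaw": 0.6},
    {"dx": 0.0,"dy": 0.0,"dz": 0.0,"roll": 0.0,"jaw": 0.6},
    {"dx": 0.0,"dy": 0.0,"dz": 0.0,"roll": 0.0,"jaw": 0.6},
    {"dx": 0.0,"dy": 0.0,"dz": 0.0,"roll": 0.0,"jaw": 0.6},
    {"dx": 0.0,"dy": 0.0,"dz": 0.0,"roll": 0.0,"jaw": 0.6},
    {"dx": 0.0,"dy": 0.0,"dz": 0.0,"roll": 0.0,"jaw": 0.6},
  ],
)

```text
t: 38.4
eef_pos: [0.4648, -0.3633, 0.2472]
ee_rot: [-3.141, -0.0, -1.41]
force: [-0.1, -0.2, -1.1]
width: 0.0671
gripper_force: 12.0
```

```bash
python3 cone.py .0225 .034 .0374
```

```text
TCP [ 0.4648 -0.3633  0.2472] cone centre [ 0.4651 -0.3622] 206 0.0005
```

The cone fit predicted the previous placing exactly, so I'm shifting by (-1.9, -2.3) mm and lowering.

>>> servo_tool(
  moves=[
    {"dx": -0.0019,"dy": -0.0023,"dz": -0.01,"roll": 0.0,"jaw": 0.6},
    {"dx": 0.0,"dy": 0.0,"dz": -0.02,"roll": 0.0,"jaw": 0.6},
    {"dx": 0.0,"dy": 0.0,"dz": -0.02,"roll": 0.0,"jaw": 0.6},
    {"dx": 0.0,"dy": 0.0,"dz": -0.012,"roll": 0.0,"jaw": 0.6},
    {"dx": 0.0,"dy": 0.0,"dz": -0.008,"roll": 0.0,"jaw": 0.6},
    {"dx": 0.0,"dy": 0.0,"dz": -0.006,"roll": 0.0,"jaw": 0.6},
    {"dx": 0.0,"dy": 0.0,"dz": -0.004,"roll": 0.0,"jaw": 0.6},
    {"dx": 0.0,"dy": 0.0,"dz": -0.003,"roll": 0.0,"jaw": 0.6},
    {"dx": 0.0,"dy": 0.0,"dz": -0.002,"roll": 0.0,"jaw": 0.6},
    {"dx": 0.0,"dy": 0.0,"dz": 0.0,"roll": 0.0,"jaw": 0.6},
  ],
)

```text
t: 39.7
eef_pos: [0.4628, -0.3656, 0.1621]
ee_rot: [-3.142, -0.0, -1.41]
force: [0.1, 0.0, -1.0]
width: 0.0669
gripper_force: 12.0
```

>>> servo_tool(
  moves=[
    {"dx": 0.0,"dy": 0.0,"dz": -0.001,"roll": 0.0,"jaw": 0.6},
    {"dx": 0.0,"dy": 0.0,"dz": -0.001,"roll": 0.0,"jaw": 0.6},
    {"dx": 0.0,"dy": 0.0,"dz": -0.0005,"roll": 0.0,"jaw": 0.6},
    {"dx": 0.0,"dy": 0.0,"dz": 0.0,"roll": 0.0,"jaw": 0.6},
    {"dx": 0.0,"dy": 0.0,"dz": 0.0,"roll": 0.0,"jaw": 0.6},
    {"dx": 0.0,"dy": 0.0,"dz": 0.0,"roll": 0.0,"jaw": 0.6},
    {"dx": 0.0,"dy": 0.0,"dz": 0.0,"roll": 0.0,"jaw": 0.6},
    {"dx": 0.0,"dy": 0.0,"dz": 0.0,"roll": 0.0,"jaw": 0.6},
    {"dx": 0.0,"dy": 0.0,"dz": 0.0,"roll": 0.0,"jaw": 0.6},
    {"dx": 0.0,"dy": 0.0,"dz": 0.0,"roll": 0.0,"jaw": 0.6},
  ],
)

```text
t: 40.95
eef_pos: [0.4628, -0.3656, 0.1595]
ee_rot: [3.142, 0.0, -1.41]
force: [0.3, -0.9, -1.1]
width: 0.0668
gripper_force: 12.0
```

>>> servo_tool(
  moves=[
    {"dx": 0.0,"dy": 0.0,"dz": -0.0005,"roll": 0.0,"jaw": 0.6},
    {"dx": 0.0,"dy": 0.0,"dz": -0.0005,"roll": 0.0,"jaw": 0.6},
    {"dx": 0.0,"dy": 0.0,"dz": -0.0005,"roll": 0.0,"jaw": 0.6},
    {"dx": 0.0,"dy": 0.0,"dz": 0.0,"roll": 0.0,"jaw": 0.6},
    {"dx": 0.0,"dy": 0.0,"dz": 0.0,"roll": 0.0,"jaw": 0.6},
    {"dx": 0.0,"dy": 0.0,"dz": 0.0,"roll": 0.0,"jaw": 0.6},
    {"dx": 0.0,"dy": 0.0,"dz": 0.0,"roll": 0.0,"jaw": 0.6},
    {"dx": 0.0,"dy": 0.0,"dz": 0.0,"roll": 0.0,"jaw": 0.6},
    {"dx": 0.0,"dy": 0.0,"dz": 0.0,"roll": 0.0,"jaw": 0.6},
    {"dx": 0.0,"dy": 0.0,"dz": 0.0,"roll": 0.0,"jaw": 0.6},
  ],
)

```text
t: 42.2
eef_pos: [0.463, -0.3658, 0.1584]
ee_rot: [-3.141, -0.0, -1.41]
force: [-0.6, 1.1, 6.2]
width: 0.0668
gripper_force: 12.0
```

Contact is at exactly the home height with 6 N. Releasing.

>>> servo_tool(
  moves=[
    {"dx": 0.0,"dy": 0.0,"dz": 0.0,"roll": 0.0,"jaw": 0.8},
    {"dx": 0.0,"dy": 0.0,"dz": 0.0,"roll": 0.0,"jaw": 0.9},
    {"dx": 0.0,"dy": 0.0,"dz": 0.0,"roll": 0.0,"jaw": 1.0},
    {"dx": 0.0,"dy": 0.0,"dz": 0.0,"roll": 0.0,"jaw": 1.0},
    {"dx": 0.0,"dy": 0.0,"dz": 0.02,"roll": 0.0,"jaw": 1.0},
    {"dx": 0.0,"dy": 0.0,"dz": 0.04,"roll": 0.0,"jaw": 1.0},
    {"dx": 0.0,"dy": 0.0,"dz": 0.05,"roll": 0.0,"jaw": 1.0},
    {"dx": 0.01,"dy": 0.02,"dz": 0.05,"roll": 0.0,"jaw": 1.0},
    {"dx": 0.02,"dy": 0.03,"dz": 0.01,"roll": 0.0,"jaw": 1.0},
    {"dx": 0.02,"dy": 0.03,"dz": 0.0,"roll": 0.0,"jaw": 1.0},
  ],
)

```text
t: 43.45
eef_pos: [0.5136, -0.285, 0.3297]
ee_rot: [-3.139, -0.001, -1.41]
force: [0.2, -0.5, -0.4]
width: 0.0874
gripper_force: 0.0
```

>>> servo_tool(
  moves=[
    {"dx": 0.02,"dy": 0.04,"dz": 0.0,"roll": 0.0,"jaw": 1.0},
    {"dx": 0.02,"dy": 0.04,"dz": 0.0,"roll": 0.0,"jaw": 1.0},
    {"dx": 0.02,"dy": 0.04,"dz": 0.0,"roll": 0.0,"jaw": 1.0},
    {"dx": 0.01,"dy": 0.02,"dz": 0.0,"roll": 0.0,"jaw": 1.0},
    {"dx": 0.0,"dy": 0.0,"dz": 0.0,"roll": 0.0,"jaw": 1.0},
    {"dx": 0.0,"dy": 0.0,"dz": 0.0,"roll": 0.0,"jaw": 1.0},
    {"dx": 0.0,"dy": 0.0,"dz": 0.0,"roll": 0.0,"jaw": 1.0},
    {"dx": 0.0,"dy": 0.0,"dz": 0.0,"roll": 0.0,"jaw": 1.0},
    {"dx": 0.0,"dy": 0.0,"dz": 0.0,"roll": 0.0,"jaw": 1.0},
    {"dx": 0.0,"dy": 0.0,"dz": 0.0,"roll": 0.0,"jaw": 1.0},
  ],
)

```text
t: 44.7
eef_pos: [0.5828, -0.1458, 0.3281]
ee_rot: [-3.142, -0.0, -1.41]
force: [-0.7, -0.5, -0.4]
width: 0.0872
gripper_force: 0.0
```

```bash
python3 - <<'E'
from station import *
from h import *
for n in("top","scene"):
    c=calibration(n);p,d=grab_frame(n); w=cloud(d,c).reshape(-1,3)
    for tag,g,z in(("short rim",(.463,-.365),.185),("jar",(.668,.105),.095),("block",(.452,.386),.05),("cup",(.7375,-.2125),.075)):
        q=w[(abs(w[:,2]-z)<.006)&(np.hypot(*(w[:,:2]-g).T)<.038)]
        if len(q)>5: print(n,tag,len(q),np.round(circ(q[:,:2]),4),np.percentile(q[:,2],95).round(4),((q.min(0)+q.max(0))[:2]/2).round(4))
    if n=="scene": cv2.imwrite("pics/end.png",p[...,::-1])
E
python3 st.py .099,.122 .13,.152 .16,.182
```

```text
top short rim 178 [ 0.4637 -0.3636  0.0313] 0.1867 [ 0.4632 -0.3638]
top block 401 [0.452  0.3856 0.0204] 0.0526 [0.4517 0.3862]
scene short rim 237 [ 0.465  -0.3645  0.0312] 0.1852 [ 0.4642 -0.3646]
scene jar 244 [0.6707 0.1043 0.0169] 0.0954 [0.6704 0.1046]
scene block 171 [0.4536 0.3845 0.0211] 0.0507 [0.452  0.3844]
scene cup 242 [ 0.7452 -0.2134  0.0256] 0.0753 [ 0.7441 -0.2132]
T [ 0.5828 -0.1457  0.3281] cam dir [1.   0.04]
.099,.122 centre [ 0.4619 -0.3651] 298 0.0006
.13,.152 centre [ 0.4632 -0.3644] 311 0.0005
.16,.182 centre [ 0.4633 -0.3646] 336 0.0005
```

View pics/end.png

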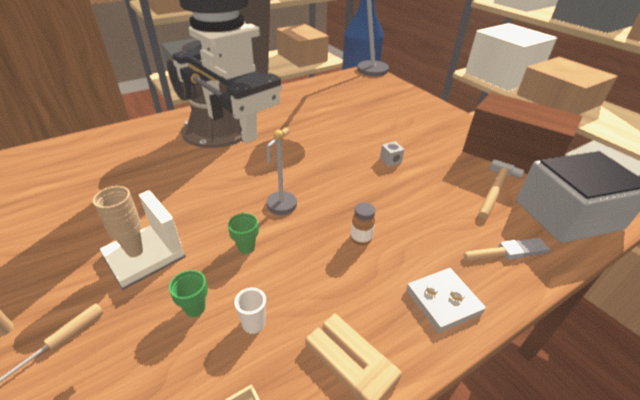

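The stack stands upright at (120,220) with its rims at 125, 155 and 185 mm. The jar, cup, block, third hand and green ones have not moved.

```bash
python3 -c "
from station import *
print(job_done())"
```

```text
the job is handed in; nothing more can be done
None
```

I handed the job in at about 45 s with all three crucibles fully nested and upright near the middle of the hearth (about 2 mm off) and nothing else disturbed; on the first try at the middle one, the fingertips pressed the tall one's rim with about 20 N, so I regrasped it higher.

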